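# Strip the pattern board and put the stamp blocks away in the divided tray

### The job

The slab borders are printed, so strip the pattern board: slide the tray's grey divider along so that long and short blocks will each fit, then pull every wooden stamp block out of the board's channels and lay them all flat in the tray, the long ones in the bay at the brass label end and the short ones (also one that may be lying loose on the table) in the bay at the other end, none on top of another or propped on a wall or the divider. Do not disturb the dish, the slip bulb and the red rubber scraper.

Things in the scene. Friction and masses are not known exactly. Their poses are not given: they have to be found in the camera images.
- long_a: Long wooden stamp block, 155 x 26 x 40 mm, pale zigzag (chevron) carving on a dark ground on top. Origin: centre of its underside; x along its length, y across its width, z out of the carved face. A groove 3 mm deep runs along both long sides, 8 to 17 mm above the underside; from 17 to 40 mm the sides are flat. 110 g. May be absent. Sits in a board channel; 18 N straight up frees it.
- long_a_mid (a point): Centre of block long_a, 20 mm above its underside.
- long_b: Long wooden stamp block, 155 x 26 x 40 mm, pale wave-and-dots carving on a dark ground on top. Origin: centre of its underside; x along its length, y across its width, z out of the carved face. A groove 3 mm deep runs along both long sides, 8 to 17 mm above the underside; from 17 to 40 mm the sides are flat. 110 g. May be absent. Sits in a board channel; 18 N straight up frees it.
- long_b_mid (a point): Centre of block long_b, 20 mm above its underside.
- short_a: Short wooden stamp block, 45 x 26 x 40 mm, pale leaf carving on a dark ground on top. Origin: centre of its underside; x along its length, y across its width, z out of the carved face. A groove 3 mm deep runs along both long sides, 8 to 17 mm above the underside; from 17 to 40 mm the sides are flat. 40 g. May be absent. Sits in a board channel; 11 N straight up frees it.
- short_a_mid (a point): Centre of block short_a, 20 mm above its underside.
- short_b: Short wooden stamp block, 45 x 26 x 40 mm, pale star carving on a dark ground on top. Origin: centre of its underside; x along its length, y across its width, z out of the carved face. A groove 3 mm deep runs along both long sides, 8 to 17 mm above the underside; from 17 to 40 mm the sides are flat. 40 g. May be absent. Sits in a board channel; 11 N straight up frees it.
- short_b_mid (a point): Centre of block short_b, 20 mm above its underside.
- short_c: Short wooden stamp block, 45 x 26 x 40 mm, pale ring-between-two-bars carving on a dark ground on top. Origin: centre of its underside; x along its length, y across its width, z out of the carved face. A groove 3 mm deep runs along both long sides, 8 to 17 mm above the underside; from 17 to 40 mm the sides are flat. 40 g. May be absent. Sits in a board channel; 11 N straight up frees it.
- short_c_mid (a point): Centre of block short_c, 20 mm above its underside.
- short_d: Short wooden stamp block, 45 x 26 x 40 mm, pale slanted stripes carving on a dark ground on top. Origin: centre of its underside; x along its length, y across its width, z out of the carved face. A groove 3 mm deep runs along both long sides, 8 to 17 mm above the underside; from 17 to 40 mm the sides are flat. 40 g. May be absent. Sits in a board channel; 11 N straight up frees it.
- short_d_mid (a point): Centre of block short_d, 20 mm above its underside.
- short_e: Short wooden stamp block, 45 x 26 x 40 mm, pale dotted grid carving on a dark ground on top. Origin: centre of its underside; x along its length, y across its width, z out of the carved face. A groove 3 mm deep runs along both long sides, 8 to 17 mm above the underside; from 17 to 40 mm the sides are flat. 40 g. May be absent. Stands loose on the open table, carved face up.
- short_e_mid (a point): Centre of block short_e, 20 mm above its underside.
- board: Pattern board, fixed: plywood 290 x 146 x 15 mm with two channels along its x, centred at y = +35 and -35 mm. Origin: centre of its underside. Channel floors at z = 15 mm; walls 7 mm thick, 28 mm apart, up to z = 31 mm. Sprung steel balls in the walls snap into the blocks' grooves and resist most in the first 3 mm of lift and let go by 9 mm; at 16 mm a block is clear.
- tray: Shallow wooden tray, fixed, 313 x 152 x 18 mm; inside 301 (x) x 140 (y) mm, floor 4 mm and walls 6 mm thick. Origin: centre of its underside; x along its length, from the end with the brass label frame (-x, towards the robot) to the plain end. A grey divider parts it: the long blocks' bay at the label end, the short blocks' bay at the plain end.
- tray_in (a point): Centre of the tray's inner floor, 4 mm above its underside, axes as the tray's.
- divider (a joint): Position (m) of the grey sliding divider: the long bay is 80 mm plus this long (up to 200 mm), the short bay 215 mm minus this. Grows along the tray's +x. Stiff guide: about 3 N to slide, stays where it is left, cannot be lifted out.
- divider_tab (a point): Top centre of the divider's ribbed thumb tab: 10 mm thick along the tray's x, 36 mm wide along y, from 17 to 45 mm above the tray's underside; axes as the tray's. The divider below it is 6 mm thick, so its faces lie 3 mm either side of this point.
- bisque_dish: Small pale pink fired dish, 72 mm across and 24 mm high, bystander, origin under its centre.
- slip_trailer: Red rubber bulb with white nozzle, 54 mm across and 100 mm high, standing, bystander, origin under its centre.
- rib_rubber: Red rubber kidney scraper, 75 x 39 x 7 mm, lying flat, bystander, origin under its centre.

How it is judged:
By the outcome, as a careful person would: the job done as asked, in the order asked, and still so for the second after the job is handed in, with the robot touching nothing.
Of long_a, long_b only 1 to 2 are there at a start; the rules pass over those that are not, and their reading is None.
Of short_a, short_b, short_c, short_d, short_e only 4 to 5 are there at a start; the rules pass over those that are not, and their reading is None.
At some moment in a run one of short_e may be knocked a few centimetres aside while the robot is not near it.
Once in a run the grip may slacken for a moment while it holds something.
It also fails if it takes over 210 s, if anything falls off the work surface, if the arm or the gripper's body presses on something with over 40 N, if the wrist force passes 120 N, or if a joint passes its speed limit or range.

### The arm

A 6-joint arm with a two-finger parallel gripper is mounted at the origin on a cart in front of the work surface, level with it; the furniture and walls round the work are solid. World frame = base frame: x ahead of the robot, y to its left, z up, the work surface at z = 0. Lengths are in mm, angles in rad, forces in N, time in s.
With the tool pointing down it reaches from about 350 to 875 mm from the base axis. Payload 4.2 kg.
Tool frame: the origin (TCP) lies midway between the tips of the shut fingers; the grasp point (between the pads) lies 19 mm behind it (arm.grip_depth is the distance from the TCP to the grasp point, in mm); z points along the fingers, x is the direction in which the jaws open and shut, and the axes are right-handed (so a half turn about z gives the same grasp; the last joint's range is limited). The gripper opens to 85 mm and grips with 20 to 120 N. Pads are 22 mm wide; open, the fingers measure 114 mm over their backs; the gripper's body (76 mm by 85 mm) begins 54 mm behind the grasp point. The pads swing forward as they close: fully open they stand 13 mm farther back than shut.
Start: joints at [-1.071, 0.385, 0.008, 0, -1.194, -0.259], TCP at [149.067, -606.942, 231.312] pointing down, gripper open.
Joint ranges: [-3.14, 3.14], [-1.21, 2.06], [-1.07, 1.41], [-3.16, 2.05], [-2.99, -0.16], [-3.1, 3.1]. Speed limits (rad/s): [2.79, 2.79, 3.14, 3.14, 3.14, 3.14].

### API

Orientations are given as a unit quaternion [x, y, z, w].
In Python, from bench import arm, eyes, find_in, silhouettes gives the robot as it stands. The module is installed in compiled form; this text tells all that it offers.
- The arm moves only by the tool play_rows, never from a script. Its arguments are lists of equal length, an entry for each row: "offset": the shift along the world's x, y, z in mm, a list of three; "turn": the turn about the world's z in rad. In form: {"offset": [[x, y, z], ...], "turn": [turn, ...]}. A call has 1 to 12 rows; each row shifts and turns the pose as measured when the row begins; what a row does not reach is not made up. A row lasts 1/10 s, in which the tool goes at most 50 mm and 8.59 degrees, less where a joint would pass 70% of its speed; a pose out of reach is approached as far as the arm can. A call is refused whole if a number of a shift passes 50 or a number of a turn 0.15, either way. A call with a gripper value outside its range is refused whole. "grip" is the gripper's target within -1 to 1 (fully open at 1, half-way at 0, shut at -1), set as the call begins (left out, the last holds). The fingers move at their own pace and stop on an object; the grip force is fixed at half the most. Time passes only in rows, so rows that do not move let the fingers close. It gives the time, the measured TCP pose, the force and the opening at its end, in the units of the state.
- arm.read_state(): the state, without advancing time (a new reading comes with each control period).
- eyes.get_image(name): name is "scene" or "top"; returns (picture, depth): 480x640x3 uint8, red, green, blue; 480x640 float32, mm along the optical axis (not along the pixel's ray), 0 where there is no reading.
- eyes.camera_params(name): a dict with "camera_matrix" (3x3 intrinsics, pixels), "camera_from_world" (4x4, takes a point from world to camera coordinates). Camera axes: x right, y down, z forward; pixel columns grow to the right and rows downward; lengths in mm; the calibration is good to about 2 mm. A picture is of the moment at which its call begins. camera_params takes no time and is no camera call.
- arm.job_done(): hands the job in, once; it reports no verdict.
Trained networks look in the newest picture that a camera, given by its name, has taken for a name from the list of things; names that differ only in an ending like _2 or _b are one class to them, and where a whole thing is asked for, a point or a joint stands for the part that bears it (a point fixed in the world has none). Each returns a list of dicts, best first, with "score" (0 to 1); they miss things now and then, are a little off and sometimes report something else, mostly with a low value. They report only what shows in the picture. A call takes as long as a camera call.
- find_in(camera, query): "bbox" ([centre column, centre row, width, height] in pixels, round what is visible of it).
- silhouettes(camera, query): "mask" (480x640 bool, what is visible of it) and "bbox" ([centre column, centre row, width, height] in pixels, round what is visible of it).
The state is a dict: "clock": time; "joints": joint angles; "joint_vel": joint speeds; "joint_efforts": joint torques, N m; "position": TCP position; "ee_rot": TCP orientation; "contact_force": force on the tool from outside, world axes, zero at the start; "wrist_torque": the same for the moment, N m; "gripper_width": finger opening in mm.
Only numpy, scipy, OpenCV 4.12 (cv2) and the standard library are available. Lean on these libraries where they do the work, as an engineer would, in place of code of your own. Each camera call takes 0.05 s, during which the arm holds its last target. There are 200 camera calls.

## Working session

There is one attempt and no reset: what is moved stays moved. The work goes in short steps, Python scripts to look and compute and a tool call to move; the robot and the scene stay as the last step left them, time stands still between calls to the robot, and variables do not carry over. Pictures are saved under pics/ and viewed, on a budget of 14 in all, crops included, one or two more only if the job needs it, and the job is handed in when it is done.

Besides the shell and the picture viewer there is one more tool, called after ">>>" by a JSON object that holds its "op" and its "data", one argument or row to a line. play_rows: Moves the arm, as the interface text tells. Its arguments: {"type":"object","properties":{"offset":{"type":"array","items":{"type":"array","items":{"type":"number"}}},"turn":{"type":"array","items":{"type":"number"}},"grip":{"type":"number"}},"required":["offset","turn"]}

```bash
mkdir -p pics; cat > h.py <<'E'
import numpy as np, cv2
from bench import arm, eyes, find_in, silhouettes
def cam(n):
    p=eyes.camera_params(n); return np.array(p["camera_matrix"]),np.array(p["camera_from_world"])
def world(n,depth):
    K,T=cam(n); v,u=np.mgrid[0:480,0:640]; 
    P=np.stack([(u-K[0,2])/K[0,0]*depth,(v-K[1,2])/K[1,1]*depth,depth,np.ones_like(depth)],-1)
    return (P@np.linalg.inv(T).T)[...,:3]
def proj(n,X):
    K,T=cam(n); c=(T@np.append(X,1))[:3]; p=K@c; return p[:2]/p[2]
E
python3 - <<'E'
from h import *
for n in("top","scene"):
    im,d=eyes.get_image(n); cv2.imwrite(f"pics/{n}0.png",im[...,::-1]); np.save(f"{n}0.npy",d)
    K,T=cam(n); print(n,K.round(1).tolist(),np.linalg.inv(T).round(3).tolist())
s=arm.read_state(); print(s["clock"],s["position"],s["ee_rot"],s["gripper_width"],arm.grip_depth)
E
```

```text
top [[488.8, 0.0, 324.6], [0.0, 488.8, 238.4], [0.0, 0.0, 1.0]] [[0.016, -0.999, 0.037, 541.829], [-1.0, -0.015, 0.016, 0.796], [-0.015, -0.037, -0.999, 1099.333], [0.0, 0.0, 0.0, 1.0]]
scene [[524.6, 0.0, 327.5], [0.0, 524.6, 239.9], [0.0, 0.0, 1.0]] [[-0.533, -0.451, 0.716, -220.302], [-0.846, 0.267, -0.462, 520.981], [0.017, -0.852, -0.524, 676.002], [0.0, 0.0, 0.0, 1.0]]
0.1 [ 148.94080468 -606.45851496  230.32116288] [ 6.17122138e-01  7.86866753e-01  5.68071621e-04 -8.10517328e-04] 85.64615349905243 18.700000000000003
```

View pics/top0.png

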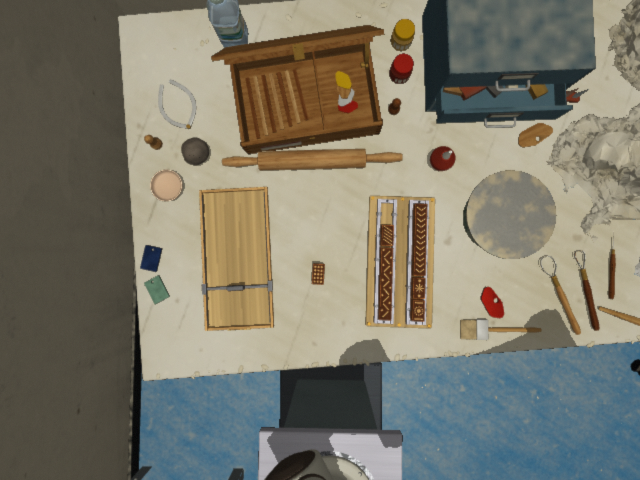

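View pics/scene0.png

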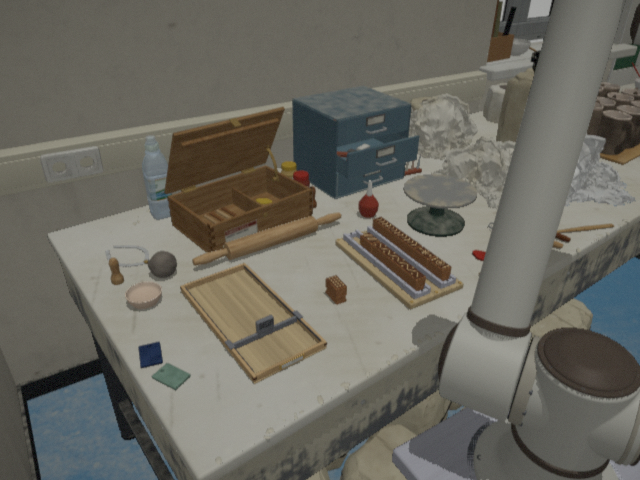

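```bash
python3 - <<'E'
from h import *
im=cv2.imread("pics/top0.png"); d=np.load("top0.npy")
cv2.imwrite("pics/c1.png",np.hstack([cv2.resize(im[185:335,300:440],None,fx=4,fy=4,interpolation=2),cv2.resize(im[260:310,190:250],(240,200)) if 0 else np.zeros((600,1,3),np.uint8)]))
W=world("top",d)
def fit(name,m):
    c=np.argwhere(m)[:,::-1]; 
    if len(c)<20: print(name,len(c));return
    n,lab,st,_=cv2.connectedComponentsWithStats(m.astype(np.uint8))
    for i in range(1,n):
        if st[i,4]<60: continue
        P=W[lab==i]; r=cv2.minAreaRect(P[:,:2].astype(np.float32)); print(name,[round(float(x),1) for x in (*r[0],*r[1],r[2])],"z",np.median(P[:,2]).round(1),"n",st[i,4])
z=W[...,2]
box=np.zeros(z.shape,bool); box[180:340,190:450]=1
fit("blocks z>45",box&(z>46)&(z<70))
fit("z3+",box&(z>3))
b2=np.zeros_like(box); b2[270:305,195:275]=1
fit("div",b2&(z>25))
b3=np.zeros_like(box); b3[255:290,300:335]=1
fit("loose",b3&(z>25))
fit("tray walls",box&(z>10)&(W[...,1]>90))
for q in["tray","board","divider_tab","long_a","long_b","short_a","short_b","short_c","short_d","short_e","rib_rubber","bisque_dish","slip_trailer"]:
    for o in find_in("top",q)[:3]:
        u,v=o["bbox"][:2]; print(q,round(o["score"],2),np.round(o["bbox"]).tolist(),W[int(v),int(u)].round(0))
E
```

```text
blocks z>45 [582.2, -186.5, 27.5, 154.3, 88.8] z 55.4 n 924
blocks z>45 [589.9, -116.0, 43.3, 26.3, 0.7] z 55.5 n 268
blocks z>45 [486.3, -114.6, 26.6, 155.2, 89.3] z 55.3 n 906
blocks z>45 [478.6, -183.8, 25.5, 45.1, 88.1] z 55.3 n 270
blocks z>45 [430.3, -183.5, 45.0, 26.5, 0.7] z 55.2 n 276
z3+ [543.6, 151.0, 328.2, 299.5, 3.6] z 5.4 n 7216
z3+ [538.1, -114.1, 230.0, 302.5, 88.4] z 26.9 n 8707
z3+ [512.3, 28.7, 35.9, 72.9, 72.8] z 40.6 n 261
div [500.0, 112.3, 16.0, 237.5, 16.7] z 44.1 n 93
loose [504.1, 31.1, 26.0, 44.9, 87.1] z 40.7 n 252
tray walls [534.1, 214.4, 315.2, 154.2, 3.7] z 17.8 n 1692
tray 0.64 [238.0, 260.0, 78.0, 145.0] [531. 211.   5.]
tray 0.47 [318.0, 274.0, 11.0, 24.0] [506.  32.  44.]
divider_tab 0.59 [241.0, 287.0, 76.0, 10.0] [475. 199.  41.]
long_a 0.88 [418.0, 243.0, 14.0, 71.0] [ 576. -181.   59.]
long_a 0.72 [318.0, 274.0, 12.0, 19.0] [504.  30.  40.]
long_a 0.58 [383.0, 283.0, 17.0, 74.0] [ 487. -106.   57.]
long_b 0.88 [418.0, 243.0, 14.0, 71.0] [ 576. -181.   59.]
long_b 0.72 [318.0, 274.0, 12.0, 19.0] [504.  30.  40.]
long_b 0.58 [383.0, 283.0, 17.0,
[... 526 characters left out ...]
16.0, 25.0] [ 431. -183.   55.]
short_d 0.79 [319.0, 275.0, 11.0, 22.0] [501.  28.  40.]
short_d 0.75 [387.0, 236.0, 13.0, 17.0] [ 590. -114.   57.]
short_d 0.59 [418.0, 310.0, 16.0, 25.0] [ 431. -183.   55.]
short_e 0.79 [319.0, 275.0, 11.0, 22.0] [501.  28.  40.]
short_e 0.75 [387.0, 236.0, 13.0, 17.0] [ 590. -114.   57.]
short_e 0.59 [418.0, 310.0, 16.0, 25.0] [ 431. -183.   55.]
rib_rubber 0.62 [491.0, 302.0, 22.0, 27.0] [ 449. -353.    8.]
rib_rubber 0.5 [386.0, 285.0, 14.0, 77.0] [ 483. -113.   55.]
bisque_dish 0.92 [166.0, 184.0, 32.0, 36.0] [700. 379.   4.]
slip_trailer 0.68 [443.0, 158.0, 30.0, 22.0] [ 755. -232.   62.]
slip_trailer 0.3 [385.0, 285.0, 14.0, 74.0] [ 483. -110.   59.]
```

View pics/c1.png

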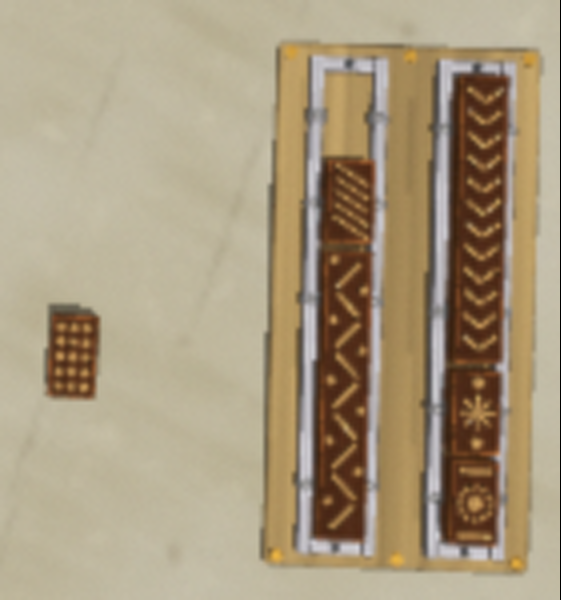

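```bash
cat >> h.py <<'E'
TC=np.array([534.1,214.4]); TY=np.radians(3.7); R=np.array([[np.cos(TY),-np.sin(TY)],[np.sin(TY),np.cos(TY)]])
def tw(x,y): return R@np.array([x,y])+TC
def wt(p): return R.T@(np.array(p)-TC)
E
python3 - <<'E'
from h import *
d=np.load("top0.npy"); W=world("top",d)
L=(W[...,:2]-TC)@R
z=W[...,2]; ins=(abs(L[...,0])<160)&(abs(L[...,1])<80)
m=ins&(z>30); print("tab",L[m].min(0).round(1),L[m].max(0).round(1),np.median(L[m],0).round(1),np.median(z[m]))
m=ins&(abs(L[...,0])<140)&(abs(L[...,1])<62)&(z>11)&(z<30); print("div",np.percentile(L[m],[2,50,98],0).round(1),np.median(z[m]))
m=ins&(z>10)
for a in(0,1):
  for s in(-1,1):
    o=m&(s*L[...,a]>(140 if a==0 else 60))&(abs(L[...,1-a])<(50 if a==0 else 120)); print(a,s,np.percentile(L[o][:,a],[5,50,95]).round(1))
E
```

```text
tab [-68.8 -17.9] [-57.7  16.1] [-63.   -1.7] 44.17634264988635
div [[-66.5 -59.5]
 [-63.2 -17.8]
 [-36.   58.9]] 17.379603422949003
0 -1 [-156.1 -151.9 -149.3]
0 1 [151.2 153.7 157.1]
1 -1 [-75.9 -72.4 -68. ]
1 1 [68.2 71.7 75.8]
```

>>> {"op": "play_rows", "data": {
  "offset": [
    [30,40,0],
    [30,40,0],
    [30,40,0],
    [30,40,0],
    [20,45,0],
    [20,45,0],
    [20,45,0],
    [20,45,0],
    [20,45,0],
    [10,45,0],
    [10,45,0],
    [0,48,0]
  ],
  "turn": [0,-0.044,-0.044,-0.044,-0.044,0,0,0,0,0,0,0],
  "grip": -1
}}

```text
clock: 1.95
position: [391.9, -75.2, 232.2]
ee_rot: [0.691, 0.723, 0.002, 0.004]
contact_force: [1.4, 0.7, 0.4]
gripper_width: -0.1
```

>>> {"op": "play_rows", "data": {
  "offset": [
    [10,45,0],
    [10,45,0],
    [10,45,0],
    [10,45,0],
    [3,45,0],
    [0,40,0],
    [0,18,-30],
    [0,0,-45],
    [0,0,-45],
    [0,0,-30],
    [0,0,0]
  ],
  "turn": [0.02,0,0,0,0,0,0,0,0,0,0]
}}

```text
clock: 3.05
position: [435.7, 229.6, 84.1]
ee_rot: [0.678, 0.735, 0.012, 0.006]
contact_force: [-0.9, -0.3, 0.8]
gripper_width: 0.1
```

>>> {"op": "play_rows", "data": {
  "offset": [
    [0,-22,0],
    [0,0,-20],
    [0,0,-20],
    [0,0,-14],
    [0,0,0],
    [0,0,0]
  ],
  "turn": [-0.015,0,0,0,0,0]
}}

```text
clock: 3.65
position: [442.2, 211.6, 37.9]
ee_rot: [0.682, 0.731, 0.02, 0.008]
contact_force: [-1.0, -0.1, 0.2]
gripper_width: -0.1
```

>>> {"op": "play_rows", "data": {
  "offset": [
    [-4,-2,-9],
    [0,0,0],
    [0,0,0]
  ],
  "turn": [0,0,0]
}}

```text
clock: 3.95
position: [439.7, 211.0, 31.5]
ee_rot: [0.682, 0.731, 0.023, 0.008]
contact_force: [-0.6, 0.1, -0.5]
gripper_width: 0.4
```

```bash
python3 - <<'E'
from h import *
s=arm.read_state(); print({k:np.round(s[k],4).tolist() for k in s}, wt(s["position"][:2]))
E
```

```text
{'clock': 3.95, 'joints': [0.7913, 0.3918, -0.6151, 0.0317, -0.5179, -2.3204], 'joint_vel': [0.0008, -0.0039, -0.0153, -0.0086, -0.0032, -0.0012], 'joint_efforts': [-0.0506, -31.5952, 10.8347, 2.3775, 0.0764, -0.0008], 'position': [439.6707, 211.0417, 31.5369], 'ee_rot': [0.6822, 0.7308, 0.0229, 0.0085], 'contact_force': [-0.637, 0.1174, -0.5495], 'wrist_torque': [-0.0001, 0.1309, -0.0041], 'gripper_width': 0.378} [-94.44919736   2.74240562]
```

>>> {"op": "play_rows", "data": {
  "offset": [
    [10,0.6,0],
    [10,0.6,0],
    [10,0.6,0],
    [10,0.6,0],
    [10,0.6,0],
    [10,0.6,0],
    [10,0.6,0],
    [10,0.6,0],
    [0,0,0]
  ],
  "turn": [0,0,0,0,0,0,0,0,0]
}}

```text
clock: 4.85
position: [526.0, 216.2, 31.8]
ee_rot: [0.682, 0.731, 0.022, 0.008]
contact_force: [0.5, -0.3, 0.7]
gripper_width: -0.2
```

>>> {"op": "play_rows", "data": {
  "offset": [
    [6,0.3,0],
    [6,0.3,0],
    [3,0,0],
    [0,0,0]
  ],
  "turn": [0,0,0,0]
}}

```text
clock: 5.25
position: [541.7, 216.5, 31.3]
ee_rot: [0.682, 0.731, 0.021, 0.008]
contact_force: [-3.3, 0.6, 1.7]
gripper_width: 0.2
```

```bash
cat >> h.py <<'E'
def tab():
    im,d=eyes.get_image("top"); W=world("top",d); L=(W[...,:2]-TC)@R; z=W[...,2]
    return im,d,W,L
E
python3 - <<'E'
from h import *
s=arm.read_state(); print(s["position"],wt(s["position"][:2]))
im,d=eyes.get_image("scene"); cv2.imwrite("pics/s1.png",im[...,::-1]); W=world("scene",d); L=(W[...,:2]-TC)@R; z=W[...,2]
m=(abs(L[...,0])<130)&(abs(L[...,1]-0)<68)&(abs(L[...,1])>22)&(z>9)&(z<25); print(m.sum(),np.percentile(L[m][:,0],[5,25,50,75,95]).round(1))
E
```

```text
[541.70053898 216.53067198  31.29809824] [7.72219374 1.63575052]
387 [-105.4   -0.5   21.3   23.4   42.6]
```

>>> {"op": "play_rows", "data": {
  "offset": [
    [-15,0,0],
    [0,0,20],
    [0,0,40],
    [0,0,40],
    [0,0,20],
    [0,-20,0],
    [0,0,0]
  ],
  "turn": [0,0,0,-0.04,-0.04,-0.04,0]
}}

```text
clock: 6.0
position: [528.6, 194.1, 155.7]
ee_rot: [0.726, 0.687, 0.023, 0.011]
contact_force: [0.6, -0.8, -0.5]
gripper_width: 0.3
```

```bash
cat >> h.py <<'E'
def loose():
    im,d,W,L=tab(); z=W[...,2]
    m=(abs(W[...,0]-504)<90)&(abs(W[...,1]-31)<62)&(z>30)&(z<48)
    n,lab,st,_=cv2.connectedComponentsWithStats(m.astype(np.uint8))
    for i in range(1,n):
        if st[i,4]>60: print("loose",cv2.minAreaRect(W[lab==i][:,:2].astype(np.float32)),st[i,4])
    m=(abs(L[...,0])<130)&(abs(L[...,1])<60)&(z>11)&(z<24); print("div",np.percentile(L[m][:,0],[5,25,50,75,95]).round(1))
    s=arm.read_state(); q=s["ee_rot"]; print(s["clock"],s["position"].round(1),"yaw",np.degrees(2*np.arctan2(q[1],q[0])).round(1),q.round(3))
E
python3 -c "
from h import *
loose()"
```

```text
loose ((503.58056640625, 30.456512451171875), (43.4020881652832, 26.08591651916504), 0.7812022566795349) 248
div [22.6 23.6 25.3 26.9 28.2]
6.05 [529.2 195.  155.8] yaw 86.9 [0.726 0.688 0.024 0.011]
```

>>> {"op": "play_rows", "data": {
  "offset": [
    [-8,-40,0],
    [-8,-40,0],
    [-8,-40,0],
    [0,-30,-20],
    [0,-10,-20],
    [0,0,-15],
    [0,0,0],
    [0,0,0]
  ],
  "turn": [0,0.02,0,0,0,0,0,0],
  "grip": 0.2
}}

```text
clock: 6.85
position: [500.7, 25.8, 91.2]
ee_rot: [0.718, 0.696, 0.019, 0.01]
contact_force: [0.1, 0.4, 0.3]
gripper_width: 51.2
```

Need dx +3, dy +5, down 74.

>>> {"op": "play_rows", "data": {
  "offset": [
    [2,4,-15],
    [0,0,-15],
    [0,0,-15],
    [0,0,0],
    [0,0,0]
  ],
  "turn": [0,0,0,0,0]
}}

```text
clock: 7.35
position: [506.0, 32.4, 47.7]
ee_rot: [0.716, 0.697, 0.022, 0.012]
contact_force: [-0.4, -0.2, -0.4]
gripper_width: 51.6
```

>>> {"op": "play_rows", "data": {
  "offset": [
    [-2,-2,-15],
    [0,0,-14],
    [-1,0,0],
    [0,0,0]
  ],
  "turn": [0,0,0,0]
}}

```text
clock: 7.75
position: [506.7, 32.3, 22.8]
ee_rot: [0.715, 0.698, 0.026, 0.014]
contact_force: [-0.2, -0.3, 1.0]
gripper_width: 51.4
```

>>> {"op": "play_rows", "data": {
  "offset": [
    [0,0,0],
    [0,0,0],
    [0,0,0],
    [0,0,0],
    [0,0,0],
    [0,0,0]
  ],
  "turn": [0,0,0,0,0,0],
  "grip": -1
}}

```text
clock: 8.35
position: [508.6, 33.1, 26.1]
ee_rot: [0.715, 0.698, 0.029, 0.015]
contact_force: [0.6, 0.1, -0.4]
gripper_width: 24.6
```

>>> {"op": "play_rows", "data": {
  "offset": [
    [0,0,20],
    [0,0,30],
    [0,0,30],
    [20,35,10],
    [20,35,0],
    [20,35,0],
    [20,35,0],
    [20,35,0],
    [15,20,0],
    [10,8,0],
    [0,0,0]
  ],
  "turn": [0,0,0,0,0.03,0.03,0.03,0,0,0,0]
}}

```text
clock: 9.45
position: [633.6, 243.1, 117.5]
ee_rot: [0.683, 0.73, 0.027, 0.012]
contact_force: [-0.7, -1.1, -0.8]
gripper_width: 24.5
```

>>> {"op": "play_rows", "data": {
  "offset": [
    [20,16,0],
    [0,0,-20],
    [0,0,-20],
    [0,0,-20],
    [0,0,-5],
    [0,0,0]
  ],
  "turn": [0,0,0,0,0,0]
}}

```text
clock: 10.05
position: [650.5, 255.6, 49.6]
ee_rot: [0.684, 0.729, 0.024, 0.011]
contact_force: [0.7, -0.7, -0.9]
gripper_width: 24.5
```

>>> {"op": "play_rows", "data": {
  "offset": [
    [6,5,-8],
    [0,0,-6],
    [0,0,-3],
    [0,0,-1]
  ],
  "turn": [0,0,0,0]
}}

```text
clock: 10.45
position: [658.3, 261.2, 33.5]
ee_rot: [0.684, 0.729, 0.026, 0.012]
contact_force: [0.3, 0.3, 0.4]
gripper_width: 24.7
```

>>> {"op": "play_rows", "data": {
  "offset": [
    [-1,0,-3],
    [0,0,-2],
    [0,0,-1]
  ],
  "turn": [0,0,0]
}}

```text
clock: 10.75
position: [657.5, 261.4, 28.8]
ee_rot: [0.684, 0.729, 0.027, 0.012]
contact_force: [-4.3, -1.4, 7.0]
gripper_width: 24.7
```

>>> {"op": "play_rows", "data": {
  "offset": [
    [0,0,0],
    [0,0,0],
    [0,0,0]
  ],
  "turn": [0,0,0],
  "grip": 0
}}

```text
clock: 11.05
position: [657.9, 261.7, 29.3]
ee_rot: [0.683, 0.729, 0.028, 0.013]
contact_force: [0.5, 0.6, -0.3]
gripper_width: 42.7
```

>>> {"op": "play_rows", "data": {
  "offset": [
    [0,0,15],
    [0,0,30],
    [0,0,40],
    [-10,-45,10],
    [-10,-45,0],
    [-10,-45,0],
    [-10,-45,0],
    [-10,-45,0],
    [-10,-45,0],
    [-10,-45,0],
    [0,-40,0],
    [0,0,0]
  ],
  "turn": [0,0,0,0,-0.03,-0.03,-0.03,0,0,0,0,0],
  "grip": 0.15
}}

```text
clock: 12.25
position: [587.4, -103.3, 142.7]
ee_rot: [0.714, 0.699, 0.035, 0.02]
contact_force: [0.9, 0.9, -0.9]
gripper_width: 48.9
```

```bash
cat >> h.py <<'E'
def comps(png=None):
    im,d,W,L=tab(); z=W[...,2]
    if png: cv2.imwrite(png,cv2.resize(im[170:350,180:460],None,fx=2.8,fy=2.8,interpolation=2)[...,::-1])
    for nm,m in(("tray",(abs(L[...,0])<160)&(abs(L[...,1])<80)&(z>35)&(z<60)),("board",(abs(W[...,0]-515)<150)&(abs(W[...,1]+150)<65)&(z>46)&(z<75))):
        n,lab,st,_=cv2.connectedComponentsWithStats(m.astype(np.uint8))
        for i in range(1,n):
            if st[i,4]<60: continue
            P=(L if nm=="tray" else W[...,:2])[lab==i]; r=cv2.minAreaRect(P.astype(np.float32)); zz=z[lab==i]
            print(nm,np.round([*r[0],*r[1],r[2]],1),"z",np.percentile(zz,[5,50,95]).round(1),st[i,4])
    s=arm.read_state(); q=s["ee_rot"]; print(round(s["clock"],2),s["position"].round(1),"yaw",np.degrees(2*np.arctan2(q[1],q[0])).round(1),q.round(3),s["gripper_width"].round(1))
E
python3 -c "
from h import *
comps()"
```

```text
tray [122.4  37.2  27.6  45.5  89.2] z [39.6 44.4 47.7] 262
tray [25.1 -0.3 35.4  8.9 87.4] z [39.4 43.7 47.5] 83
board [ 653.6 -186.4   24.7   10.8   89.4] z [52.4 55.7 58.4] 61
board [ 460.2 -113.9   26.5  102.1   89. ] z [52.2 55.3 58.7] 610
board [ 478.5 -183.8   26.3   45.    86.8] z [50.9 55.2 58.2] 272
board [ 4.303e+02 -1.836e+02  4.480e+01  2.710e+01  4.000e-01] z [52.1 55.4 59. ] 277Traceback (most recent call last):
  File "<string>", line 3, in <module>
    comps()
    ~~~~~^^
  File "h.py", line 34, in comps
    s=arm.read_state(); q=s["ee_rot"]; print(round(s["clock"],2),s["position"].round(1),"yaw",np.degrees(2*np.arctan2(q[1],q[0])).round(1),q.round(3),s["gripper_width"].round(1))
                                                                                                                                                      ^^^^^^^^^^^^^^^^^^^^^^^^
AttributeError: 'float' object has no attribute 'round'
```

>>> {"op": "play_rows", "data": {
  "offset": [
    [0,0,0],
    [0,0,0],
    [0,0,0],
    [0,0,0],
    [0,0,0],
    [0,0,0],
    [0,0,0],
    [0,0,0],
    [0,0,0],
    [0,0,0],
    [0,0,0],
    [0,0,0]
  ],
  "turn": [-0.14,-0.14,-0.14,-0.14,-0.14,-0.14,-0.14,-0.14,-0.14,-0.14,-0.14,-0.14]
}}

```text
clock: 13.5
position: [595.2, -163.9, 152.3]
ee_rot: [0.999, -0.015, 0.019, -0.03]
contact_force: [0.1, -0.8, -1.0]
gripper_width: 49.0
```

>>> {"op": "play_rows", "data": {
  "offset": [
    [0,0,0],
    [0,0,0],
    [0,0,0],
    [0,0,0],
    [0,0,0],
    [0,0,0],
    [0,0,0],
    [0,0,0],
    [0,0,0],
    [0,0,0],
    [0,0,0]
  ],
  "turn": [-0.14,-0.14,-0.14,-0.14,-0.14,-0.14,-0.14,-0.14,-0.14,-0.1,0]
}}

```text
clock: 14.6
position: [520.4, -323.4, 79.8]
ee_rot: [0.831, -0.478, 0.23, -0.168]
contact_force: [-0.8, -0.7, -0.5]
gripper_width: 49.1
```

```bash
sed -i 's/s\["gripper_width"\].round(1))/round(s["gripper_width"],1),"tilt",tilt(q))/' h.py; cat >> h.py <<'E'
def tilt(q):
    x,y,z,w=q; return np.degrees([2*(x*z+w*y),2*(y*z-w*x)]).round(1)
E
python3 -c "
from h import *
s=arm.read_state();q=s['ee_rot'];print(s['position'],q,tilt(q),np.degrees(2*np.arctan2(q[1],q[0])),s['joints'].round(2))"
```

```text
[ 520.36347657 -323.38623658   79.77613125] [ 0.83082131 -0.47832694  0.22981425 -0.16770421] [31.1  3.4] -59.860463120298974 [-0.51  0.41 -0.29 -0.72 -0.5  -3.1 ]
```

>>> {"op": "play_rows", "data": {
  "offset": [
    [0,0,40],
    [0,0,40],
    [0,0,20],
    [0,0,0],
    [0,0,0],
    [0,0,0],
    [0,0,0],
    [0,0,0],
    [0,0,0],
    [0,0,0],
    [0,0,0],
    [0,0,0]
  ],
  "turn": [0,0,0,0.14,0.14,0.14,0.14,0.14,0.14,0.14,0.14,0.14]
}}

```text
clock: 15.8
position: [509.1, -332.7, 167.1]
ee_rot: [0.938, 0.162, 0.077, -0.295]
contact_force: [-0.0, -0.7, -0.3]
gripper_width: 48.9
```

```bash
cat > st.py <<'E'
from h import *
s=arm.read_state();q=s['ee_rot'];x,y,z,w=q
print(round(s['clock'],2),s['position'].round(1),'tilt',tilt(q),'toolframe',np.degrees([2*(x*z-w*y),2*(y*z+w*x)]).round(1),'yaw',np.degrees(2*np.arctan2(y,x)).round(1),s['joints'].round(2),round(s['gripper_width'],1),s['contact_force'].round(1))
E
python3 st.py
```

```text
15.8 [ 509.1 -332.7  167.1] tilt [ 2.8 33.2] toolframe [ 13.8 -30.3] yaw 19.6 [-0.6   0.61  0.27 -0.53 -1.57 -2.11] 48.9 [-0.  -0.7 -0.3]
```

>>> {"op": "play_rows", "data": {
  "offset": [
    [0,0,0],
    [0,0,0],
    [0,0,0],
    [0,0,0],
    [0,0,0],
    [0,0,0],
    [0,0,0],
    [0,0,0],
    [0,0,0],
    [0,0,0],
    [0,0,0],
    [0,0,0]
  ],
  "turn": [0.145,0.145,0.145,0.145,0.145,0.145,0.145,0.145,0.145,0.145,0.145,0.145]
}}

```text
clock: 17.0
position: [522.8, -333.2, 167.9]
ee_rot: [0.459, 0.834, -0.193, -0.239]
contact_force: [-0.4, 0.3, 0.6]
gripper_width: 49.1
```

```bash
python3 st.py
```

```text
17.0 [ 522.8 -333.2  167.9] tilt [-33.   -5.9] toolframe [ 12.7 -31. ] yaw 122.4 [-0.2   0.69  0.16  0.22 -1.62 -0.86] 49.1 [-0.4  0.3  0.6]
```

>>> {"op": "play_rows", "data": {
  "offset": [
    [0,0,0],
    [0,0,0],
    [0,0,0],
    [0,0,0],
    [0,0,0],
    [0,0,0],
    [0,0,0],
    [0,0,0],
    [0,0,0],
    [0,0,0],
    [0,0,0],
    [0,0,0]
  ],
  "turn": [0.145,0.145,0.145,0.145,0.145,0.145,0.145,0.145,0.145,0.145,0.145,0.145]
}}

```text
clock: 18.2
position: [548.8, -317.1, 176.0]
ee_rot: [-0.366, 0.875, -0.318, 0.007]
contact_force: [1.0, -1.8, 1.6]
gripper_width: 49.0
```

>>> {"op": "play_rows", "data": {
  "offset": [
    [0,0,0],
    [0,0,0],
    [0,0,0],
    [0,0,0],
    [0,0,0],
    [0,0,0],
    [0,0,0],
    [0,0,0],
    [0,0,0],
    [0,0,0],
    [0,0,0],
    [0,0,0]
  ],
  "turn": [0.145,0.145,0.145,0.145,0.145,0.145,0.145,0.145,0.145,0.145,0.145,0.145]
}}

```text
clock: 19.4
position: [650.5, -131.1, 229.5]
ee_rot: [0.851, -0.392, 0.348, 0.012]
contact_force: [1.3, 0.3, -1.0]
gripper_width: 48.7
```

```bash
python3 st.py
```

```text
19.4 [ 650.5 -131.1  229.5] tilt [ 33.4 -16.9] toolframe [ 34.5 -14.4] yaw -49.4 [-0.25  0.2  -0.75  2.05 -0.16  0.52] 48.7 [ 1.3  0.3 -1. ]
```

>>> {"op": "play_rows", "data": {
  "offset": [
    [-10,-10,5],
    [-10,-10,5],
    [-10,-10,5],
    [-10,-10,5],
    [-10,-10,5],
    [-10,-10,5],
    [-10,-10,5],
    [-10,-10,5],
    [-10,-10,5],
    [-10,-10,5],
    [-10,0,5],
    [0,0,0]
  ],
  "turn": [-0.145,-0.145,-0.145,-0.145,-0.145,-0.145,-0.145,-0.145,-0.145,-0.145,-0.145,-0.145]
}}

```text
clock: 20.6
position: [561.7, -209.8, 301.2]
ee_rot: [-0.277, 0.889, -0.238, -0.278]
contact_force: [0.6, -0.5, 1.3]
gripper_width: 48.6
```

```bash
python3 st.py
```

```text
20.6 [ 561.7 -209.8  301.2] tilt [-20.7 -33.1] toolframe [ 35.8 -15.4] yaw 214.6 [ 0.15  0.46 -0.08  0.54 -1.57  0.3 ] 48.6 [ 0.6 -0.5  1.3]
```

>>> {"op": "play_rows", "data": {
  "offset": [
    [-25,15,10],
    [-25,15,10],
    [-25,15,10],
    [-25,15,10],
    [-25,15,10],
    [0,0,0]
  ],
  "turn": [0,0,0,0,0,0]
}}

```text
clock: 21.2
position: [443.2, -128.3, 350.8]
ee_rot: [-0.278, 0.885, -0.244, -0.282]
contact_force: [0.3, -0.4, 0.9]
gripper_width: 49.0
```

>>> {"op": "play_rows", "data": {
  "offset": [
    [0,0,0],
    [0,0,0],
    [0,0,0],
    [0,0,0],
    [0,0,0],
    [0,0,0],
    [0,0,0],
    [0,0,0],
    [0,0,0],
    [0,0,0],
    [0,0,0],
    [0,0,0]
  ],
  "turn": [0.145,0.145,0.145,0.145,0.145,0.145,0.145,0.145,0.145,0.145,0.145,0.145]
}}

```text
clock: 22.4
position: [458.1, -114.5, 361.3]
ee_rot: [0.862, -0.332, 0.384, -0.015]
contact_force: [-0.3, -0.2, -0.4]
gripper_width: 49.2
```

```bash
python3 st.py
```

```text
22.4 [ 458.1 -114.5  361.3] tilt [ 38.5 -13.1] toolframe [ 37.3 -16.1] yaw -42.1 [ 0.18 -0.32 -0.91  0.96 -0.43  1.45] 49.2 [-0.3 -0.2 -0.4]
```

>>> {"op": "play_rows", "data": {
  "offset": [
    [0,0,0],
    [0,0,0],
    [0,0,0]
  ],
  "turn": [0.12,0.12,0.12]
}}

```text
clock: 22.7
position: [457.6, -119.1, 362.7]
ee_rot: [0.898, -0.221, 0.376, -0.059]
contact_force: [-0.2, -1.3, 0.9]
gripper_width: 49.1
```

```bash
python3 st.py
```

```text
22.7 [ 457.6 -119.1  362.7] tilt [40.2 -3.4] toolframe [ 37.2 -15.6] yaw -27.6 [ 0.17 -0.33 -0.79  0.49 -0.38  2.11] 49.1 [-0.2 -1.3  0.9]
```

>>> {"op": "play_rows", "data": {
  "offset": [
    [0,0,0],
    [0,0,0],
    [20,0,-20],
    [20,0,-20]
  ],
  "turn": [0.12,0.12,0,0]
}}

```text
clock: 23.1
position: [500.6, -126.5, 330.3]
ee_rot: [0.909, -0.169, 0.374, -0.077]
contact_force: [0.8, -0.6, -0.0]
gripper_width: 48.8
```

```bash
python3 st.py
```

```text
23.1 [ 500.6 -126.5  330.3] tilt [40.5  0.8] toolframe [ 37.5 -15.2] yaw -21.0 [ 0.09 -0.19 -0.68  0.18 -0.3   2.53] 48.8 [ 0.8 -0.6 -0. ]
```

>>> {"op": "play_rows", "data": {
  "offset": [
    [25,0,-15],
    [25,0,-15],
    [25,0,-15],
    [25,0,-15],
    [25,0,-15],
    [25,0,-10]
  ],
  "turn": [0.05,0,0,0,0,0]
}}

```text
clock: 23.7
position: [656.9, -125.0, 243.0]
ee_rot: [0.915, -0.142, 0.37, -0.082]
contact_force: [-1.1, 0.5, 0.9]
gripper_width: 49.2
```

```bash
python3 st.py
```

```text
23.7 [ 656.9 -125.   243. ] tilt [40.1  2.6] toolframe [ 37.4 -14.7] yaw -17.7 [ 0.05  0.19 -0.44 -0.08 -0.16  2.86] 49.2 [-1.1  0.5  0.9]
```

>>> {"op": "play_rows", "data": {
  "offset": [
    [10,0,-20],
    [10,0,-20],
    [0,0,-20],
    [0,0,-20]
  ],
  "turn": [0,0,0,0]
}}

```text
clock: 24.1
position: [689.5, -126.0, 175.3]
ee_rot: [0.921, -0.139, 0.353, -0.086]
contact_force: [-0.6, 0.4, 0.7]
gripper_width: 49.1
```

```bash
python3 st.py
```

```text
24.1 [ 689.5 -126.   175.3] tilt [38.6  3.4] toolframe [ 35.9 -14.7] yaw -17.2 [ 0.02  0.33 -0.34 -0.29 -0.16  3.09] 49.1 [-0.6  0.4  0.7]
```

>>> {"op": "play_rows", "data": {
  "offset": [
    [-30,0,30],
    [-38,0,30],
    [-38,0,25],
    [-38,0,25],
    [-38,0,15],
    [-13,-43,0],
    [-17,-42,0],
    [-20,-40,0],
    [-24,-38,0],
    [-27,-36,0],
    [-30,-33,0],
    [-33,-31,0]
  ],
  "turn": [-0.08,0,0,0,0,-0.088,-0.088,-0.088,-0.088,-0.088,-0.088,-0.088]
}}

```text
clock: 25.3
position: [339.4, -400.9, 301.3]
ee_rot: [0.827, -0.436, 0.353, 0.034]
contact_force: [0.7, -0.3, -0.5]
gripper_width: 49.0
```

```bash
python3 st.py
```

```text
25.3 [ 339.4 -400.9  301.3] tilt [ 31.8 -20.8] toolframe [ 35.1 -14.4] yaw -55.5 [-0.55 -0.13 -0.64  0.07 -0.34  2.66] 49.0 [ 0.7 -0.3 -0.5]
```

>>> {"op": "play_rows", "data": {
  "offset": [
    [-35,-28,0],
    [-38,-25,0],
    [-40,-21,0],
    [-41,-18,0],
    [-43,-14,0],
    [-44,-10,0],
    [-44,-6,0],
    [0,0,0]
  ],
  "turn": [-0.088,-0.088,-0.088,-0.088,-0.088,-0.088,-0.088,0]
}}

```text
clock: 26.1
position: [39.6, -526.5, 305.8]
ee_rot: [-0.65, 0.672, -0.323, -0.148]
contact_force: [0.2, 0.5, 0.5]
gripper_width: 49.2
```

```bash
python3 st.py
```

```text
26.1 [  39.6 -526.5  305.8] tilt [ 12.6 -35.9] toolframe [ 35.5 -13.8] yaw 268.1 [-1.16 -0.13 -0.66  0.15 -0.32  2.58] 49.2 [0.2 0.5 0.5]
```

>>> {"op": "play_rows", "data": {
  "offset": [
    [16,-37,-25],
    [16,-37,-25],
    [16,-37,-25],
    [16,-37,-25],
    [16,-37,-25],
    [16,-37,-25],
    [16,-37,-25]
  ],
  "turn": [0.05,0,0,0,0,0,0]
}}

```text
clock: 26.8
position: [153.0, -795.0, 138.6]
ee_rot: [0.673, -0.646, 0.333, 0.136]
contact_force: [0.6, -0.8, 0.7]
gripper_width: 49.2
```

```bash
python3 st.py
```

```text
26.8 [ 153.  -795.   138.6] tilt [ 15.7 -35.1] toolframe [ 35.7 -14.2] yaw -87.7 [-1.2   0.53 -0.15 -0.19 -0.16  2.99] 49.2 [ 0.6 -0.8  0.7]
```

>>> {"op": "play_rows", "data": {
  "offset": [
    [16,-37,-15],
    [16,-37,-15],
    [16,-37,-15],
    [16,-37,-10],
    [16,-37,0]
  ],
  "turn": [-0.05,0,0,0,0]
}}

```text
clock: 27.3
position: [238.4, -987.8, 75.7]
ee_rot: [0.665, -0.66, 0.323, 0.132]
contact_force: [0.2, 0.1, -0.4]
gripper_width: 49.2
```

```bash
python3 st.py
```

```text
27.3 [ 238.4 -987.8   75.7] tilt [ 14.7 -34.5] toolframe [ 34.6 -14.4] yaw -89.6 [-1.18  0.9   0.39 -0.02 -0.34  2.77] 49.2 [ 0.2  0.1 -0.4]
```

>>> {"op": "play_rows", "data": {
  "offset": [
    [-16,37,20],
    [-16,37,20],
    [-16,37,20],
    [-16,37,20],
    [-16,37,20],
    [-16,37,20],
    [-16,37,20],
    [-16,37,20],
    [-16,37,20],
    [-8,18,0],
    [0,0,0]
  ],
  "turn": [0,0,0,0,0,0,-0.145,-0.145,-0.145,-0.145,-0.145]
}}

```text
clock: 28.4
position: [109.8, -725.6, 210.5]
ee_rot: [-0.574, 0.761, -0.262, -0.152]
contact_force: [-1.1, -0.5, -0.0]
gripper_width: 49.1
```

>>> {"op": "play_rows", "data": {
  "offset": [
    [0,0,0],
    [0,0,0],
    [0,0,0],
    [0,0,0],
    [0,0,0],
    [0,0,0],
    [0,0,0],
    [0,0,0],
    [0,0,0],
    [0,0,0],
    [0,0,0],
    [0,0,0]
  ],
  "turn": [-0.145,-0.145,-0.145,-0.145,-0.145,-0.145,-0.145,-0.145,-0.145,-0.145,-0.145,-0.145]
}}

```text
clock: 29.6
position: [124.3, -721.5, 217.0]
ee_rot: [0.191, 0.932, -0.06, -0.302]
contact_force: [-1.0, -0.6, 0.2]
gripper_width: 49.0
```

```bash
python3 st.py
```

```text
29.6 [ 124.3 -721.5  217. ] tilt [-33.6   0.2] toolframe [ 31. -13.] yaw 156.9 [-1.    0.7   0.19  0.52 -1.46  0.43] 49.0 [-1.  -0.6  0.2]
```

>>> {"op": "play_rows", "data": {
  "offset": [
    [0,0,0],
    [0,0,0],
    [0,0,0],
    [0,0,0],
    [0,0,0],
    [0,0,0],
    [0,0,0],
    [0,0,0]
  ],
  "turn": [-0.145,-0.145,-0.145,-0.145,-0.145,-0.145,-0.145,-0.14]
}}

```text
clock: 30.4
position: [137.8, -721.6, 215.3]
ee_rot: [0.678, 0.665, 0.115, -0.293]
contact_force: [0.0, 0.7, -0.3]
gripper_width: 49.0
```

```bash
python3 st.py
```

```text
30.4 [ 137.8 -721.6  215.3] tilt [-13.4  31.5] toolframe [ 31.2 -14. ] yaw 88.9 [-1.16  0.99  0.96 -0.   -2.18 -0.43] 49.0 [ 0.   0.7 -0.3]
```

>>> {"op": "play_rows", "data": {
  "offset": [
    [16,-37,0],
    [16,-37,0],
    [16,-37,0],
    [16,-37,0]
  ],
  "turn": [0,0,0,0]
}}

```text
clock: 30.8
position: [171.4, -772.7, 183.5]
ee_rot: [0.681, 0.667, 0.101, -0.286]
contact_force: [-0.9, 0.3, 2.0]
gripper_width: 49.3
```

```bash
python3 st.py
```

```text
30.8 [ 171.4 -772.7  183.5] tilt [-14.   30.1] toolframe [ 29.8 -14.6] yaw 88.8 [-1.15  1.23  1.41  0.01 -2.37 -0.44] 49.3 [-0.9  0.3  2. ]
```

>>> {"op": "play_rows", "data": {
  "offset": [
    [16,-37,20],
    [16,-37,20],
    [16,-37,20],
    [16,-37,20]
  ],
  "turn": [0,0,0,0]
}}

```text
clock: 31.2
position: [196.2, -774.7, 221.1]
ee_rot: [0.686, 0.68, 0.072, -0.251]
contact_force: [-0.2, 0.3, 0.5]
gripper_width: 49.0
```

```bash
python3 st.py
```

```text
31.2 [ 196.2 -774.7  221.1] tilt [-13.9  25.3] toolframe [ 25.1 -14.1] yaw 89.5 [-1.11  1.18  1.41  0.03 -2.33 -0.45] 49.0 [-0.2  0.3  0.5]
```

>>> {"op": "play_rows", "data": {
  "offset": [
    [16,-38,22],
    [16,-38,22],
    [16,-38,22],
    [16,-38,22],
    [16,-38,22],
    [16,-38,22],
    [16,-38,22],
    [16,-38,22]
  ],
  "turn": [0,0,0,0,0,0,0,0]
}}

```text
clock: 32.0
position: [229.9, -790.7, 285.6]
ee_rot: [0.694, 0.701, 0.009, -0.164]
contact_force: [0.4, -0.2, -0.4]
gripper_width: 49.3
```

```bash
python3 st.py
```

```text
32.0 [ 229.9 -790.7  285.6] tilt [-12.5  13.7] toolframe [ 13.9 -12.4] yaw 90.6 [-1.07  1.09  1.41  0.09 -2.21 -0.45] 49.3 [ 0.4 -0.2 -0.4]
```

>>> {"op": "play_rows", "data": {
  "offset": [
    [16,-38,20],
    [16,-38,20],
    [16,-38,20],
    [16,-38,20]
  ],
  "turn": [-0.12,-0.12,-0.06,0]
}}

```text
clock: 32.4
position: [247.0, -799.8, 294.3]
ee_rot: [0.798, 0.591, 0.007, -0.114]
contact_force: [-0.1, -1.2, 0.2]
gripper_width: 49.1
```

```bash
python3 st.py
```

```text
32.4 [ 247.  -799.8  294.3] tilt [-7.  10.9] toolframe [ 8.4 -9.9] yaw 73.1 [-1.07  1.06  1.41  0.02 -2.15 -0.78] 49.1 [-0.1 -1.2  0.2]
```

Lean azimuth 122.7° vs inward 118.7°: aligned. Keep pushing.

>>> {"op": "play_rows", "data": {
  "offset": [
    [18,-38,20],
    [18,-38,20],
    [18,-38,20],
    [18,-38,20],
    [18,-38,20],
    [18,-38,20]
  ],
  "turn": [-0.06,0,0,0,0,0]
}}

```text
clock: 33.0
position: [286.9, -828.1, 308.3]
ee_rot: [0.817, 0.576, -0.021, -0.034]
contact_force: [-0.3, -0.3, -0.8]
gripper_width: 49.2
```

```bash
python3 st.py
```

```text
33.0 [ 286.9 -828.1  308.3] tilt [-4.2  1.8] toolframe [ 0.3 -4.6] yaw 70.4 [-1.04  1.04  1.41  0.05 -2.   -0.86] 49.2 [-0.3 -0.3 -0.8]
```

>>> {"op": "play_rows", "data": {
  "offset": [
    [16,43,0],
    [16,43,0],
    [16,43,-5],
    [16,43,-5],
    [16,43,-5],
    [16,43,-5],
    [16,43,-5],
    [16,43,-5],
    [16,43,-5],
    [16,43,-5],
    [20,40,-10],
    [20,40,-10]
  ],
  "turn": [0.033,0.033,0.033,0.033,0.033,0.033,0.033,0.033,0.033,0.033,0,0]
}}

```text
clock: 34.2
position: [485.9, -334.8, 239.7]
ee_rot: [0.713, 0.701, -0.027, -0.023]
contact_force: [0.4, -0.3, -0.5]
gripper_width: 49.3
```

```bash
python3 st.py; python3 -c "
from h import *
comps()"
```

```text
34.2 [ 485.9 -334.8  239.7] tilt [-4.  -0.3] toolframe [-0.3 -4. ] yaw 89.0 [-0.32  0.35 -0.04  0.03 -1.25 -1.28] 49.3 [ 0.4 -0.3 -0.5]
tray [122.4  37.3  26.8  45.5  89.7] z [39.9 44.4 47.9] 266
tray [25.1 -0.3 34.8  8.8 87.5] z [41.1 43.7 47.6] 82
board [ 582.3 -186.2   27.2  154.3   89.1] z [51.5 55.3 58.9] 927
board [ 5.898e+02 -1.162e+02  4.330e+01  2.610e+01  3.000e-01] z [51.  55.5 58.6] 269
board [ 486.4 -114.5   26.4  155.    88.9] z [51.9 55.3 58.3] 914
board [ 478.7 -184.    25.7   44.8   89.1] z [49.8 55.2 58.4] 275
board [ 430.3 -183.4   26.9   45.1   89.6] z [51.9 55.6 58.4] 278
34.25 [ 488.  -329.5  237.9] yaw 89.3 [ 0.711  0.703 -0.026 -0.025] 48.9 tilt [-4.1 -0.1]
```

>>> {"op": "play_rows", "data": {
  "offset": [
    [-14,36,-20],
    [-14,36,-30],
    [-14,36,-30],
    [-14,28,-20],
    [0,0,-20],
    [0,0,-15],
    [0,0,0]
  ],
  "turn": [0,0,0,0,0,0,0]
}}

```text
clock: 34.95
position: [434.0, -185.4, 101.8]
ee_rot: [0.706, 0.708, -0.023, -0.017]
contact_force: [-0.6, -0.1, -0.9]
gripper_width: 49.1
```

>>> {"op": "play_rows", "data": {
  "offset": [
    [-4,2,-15],
    [-1,0,-15],
    [-1,0,-15],
    [-1,0,-10],
    [0,0,0]
  ],
  "turn": [-0.015,0,0,0,0]
}}

```text
clock: 35.45
position: [432.6, -184.5, 49.9]
ee_rot: [0.71, 0.704, -0.019, -0.011]
contact_force: [-0.1, 0.5, 0.6]
gripper_width: 49.2
```

>>> {"op": "play_rows", "data": {
  "offset": [
    [-3,1,-9],
    [-1,0,-7],
    [0,0,0]
  ],
  "turn": [0,0,0]
}}

```text
clock: 35.75
position: [430.2, -183.9, 34.5]
ee_rot: [0.71, 0.704, -0.018, -0.009]
contact_force: [-0.4, 0.4, -0.5]
gripper_width: 49.1
```

>>> {"op": "play_rows", "data": {
  "offset": [
    [0,0,-1],
    [0,0,-1],
    [0,0,0],
    [0,0,0],
    [0,0,6],
    [0,0,8],
    [0,0,10],
    [0,0,15],
    [0,0,25],
    [0,0,25]
  ],
  "turn": [0,0,0,0,0,0,0,0,0,0],
  "grip": -1
}}

```text
clock: 36.75
position: [428.5, -183.9, 125.9]
ee_rot: [0.71, 0.704, -0.02, -0.011]
contact_force: [0.9, -1.3, -0.8]
gripper_width: 25.0
```

>>> {"op": "play_rows", "data": {
  "offset": [
    [20,37,0],
    [23,37,0],
    [23,37,0],
    [23,37,0],
    [23,37,0],
    [23,37,0],
    [23,37,0],
    [23,37,0],
    [23,37,0],
    [18,28,0],
    [0,0,-15],
    [0,0,0]
  ],
  "turn": [0,0.025,0.025,0.023,0,0,0,0,0,0,0,0]
}}

```text
clock: 37.95
position: [663.4, 191.5, 136.6]
ee_rot: [0.682, 0.731, -0.007, 0.002]
contact_force: [-0.7, -1.0, -1.7]
gripper_width: 24.8
```

>>> {"op": "play_rows", "data": {
  "offset": [
    [-5,-4,-25],
    [0,0,-25],
    [0,0,-20],
    [0,0,-10],
    [0,0,0]
  ],
  "turn": [0,0,0,0,0]
}}

```text
clock: 38.45
position: [658.4, 183.2, 61.9]
ee_rot: [0.683, 0.73, -0.004, 0.004]
contact_force: [-0.6, -0.3, -0.9]
gripper_width: 25.0
```

>>> {"op": "play_rows", "data": {
  "offset": [
    [-1,3,-13],
    [0,0,-11],
    [0,0,-8],
    [0,0,-3],
    [0,0,0]
  ],
  "turn": [0,0,0,0,0]
}}

```text
clock: 38.95
position: [659.0, 186.3, 28.0]
ee_rot: [0.683, 0.73, -0.002, 0.005]
contact_force: [-0.4, 0.3, -0.9]
gripper_width: 24.6
```

>>> {"op": "play_rows", "data": {
  "offset": [
    [0,0,-3],
    [0,0,-2],
    [0,0,-2]
  ],
  "turn": [0,0,0]
}}

```text
clock: 39.25
position: [659.9, 186.6, 23.0]
ee_rot: [0.683, 0.731, -0.001, 0.006]
contact_force: [-4.3, -1.4, 12.4]
gripper_width: 24.8
```

>>> {"op": "play_rows", "data": {
  "offset": [
    [0,0,0],
    [0,0,0],
    [0,0,15],
    [0,0,35],
    [0,0,40]
  ],
  "turn": [0,0,0,0,0],
  "grip": 0
}}

```text
clock: 39.75
position: [656.5, 185.1, 110.7]
ee_rot: [0.683, 0.73, -0.007, 0.004]
contact_force: [0.8, -0.1, 0.5]
gripper_width: 42.9
```

>>> {"op": "play_rows", "data": {
  "offset": [
    [-18,-37,0],
    [-18,-37,0],
    [-18,-37,0],
    [-18,-37,0],
    [-18,-37,0],
    [-18,-37,0],
    [-18,-37,0],
    [-18,-37,0],
    [-18,-37,0],
    [-12,-28,0],
    [0,0,0]
  ],
  "turn": [0,-0.03,-0.03,-0.023,0,0,0,0,0,0,0],
  "grip": 0.15
}}

```text
clock: 40.85
position: [483.6, -184.4, 133.6]
ee_rot: [0.711, 0.703, 0.009, 0.015]
contact_force: [-0.2, -0.3, 0.5]
gripper_width: 49.3
```

```bash
python3 -c "
from h import *
comps()"
```

```text
tray [123.5 -36.9  26.5  44.5  89. ] z [40.5 44.5 47.4] 259
tray [122.2  37.5  26.8  45.5  89.8] z [39.3 44.1 47.4] 264
tray [25.1 -0.1 35.7  8.8 87.2] z [39.9 44.2 47.7] 83
board [ 581.9 -186.2   26.7  153.9   88.8] z [51.4 55.4 59. ] 924
board [ 589.7 -116.1   43.    26.3    1. ] z [51.9 55.7 58.7] 268
board [ 5.375e+02 -1.148e+02  5.310e+01  2.570e+01  3.000e-01] z [51.3 55.6 58.7] 300
40.9 [ 484.5 -183.4  133.8] yaw 89.4 [0.711 0.703 0.009 0.015] 49.3 tilt [ 2.  -0.5]
```

>>> {"op": "play_rows", "data": {
  "offset": [
    [-5,0,-25],
    [-1,0,-25],
    [-1,0,-20],
    [-1,0,-10],
    [0,0,0]
  ],
  "turn": [-0.01,0,0,0,0]
}}

```text
clock: 41.4
position: [481.8, -181.4, 56.5]
ee_rot: [0.713, 0.701, 0.013, 0.02]
contact_force: [1.1, 0.1, 0.2]
gripper_width: 49.0
```

>>> {"op": "play_rows", "data": {
  "offset": [
    [-3,-3,-11],
    [-1,0,-9],
    [0,0,-2],
    [0,0,0]
  ],
  "turn": [0,0,0,0]
}}

```text
clock: 41.8
position: [480.2, -184.0, 35.2]
ee_rot: [0.712, 0.702, 0.015, 0.022]
contact_force: [-0.3, -0.5, 0.2]
gripper_width: 49.5
```

>>> {"op": "play_rows", "data": {
  "offset": [
    [0,0,-1],
    [0,0,-1],
    [0,0,0],
    [0,0,0],
    [0,0,6],
    [0,0,8],
    [0,0,10],
    [0,0,15],
    [0,0,25],
    [0,0,25]
  ],
  "turn": [0,0,0,0,0,0,0,0,0,0],
  "grip": -1
}}

```text
clock: 42.8
position: [478.5, -184.1, 126.5]
ee_rot: [0.712, 0.702, 0.013, 0.021]
contact_force: [1.0, -0.3, -0.4]
gripper_width: 24.4
```

>>> {"op": "play_rows", "data": {
  "offset": [
    [12,37,0],
    [12,37,0],
    [12,37,0],
    [12,37,0],
    [12,37,0],
    [12,37,0],
    [12,37,0],
    [12,37,0],
    [12,37,0],
    [8,26,0],
    [0,0,0]
  ],
  "turn": [0,0.025,0.025,0.023,0,0,0,0,0,0,0]
}}

```text
clock: 43.9
position: [604.9, 189.4, 152.1]
ee_rot: [0.685, 0.727, 0.029, 0.032]
contact_force: [0.8, 0.4, -1.6]
gripper_width: 24.7
```

>>> {"op": "play_rows", "data": {
  "offset": [
    [-5,-5,-25],
    [0,0,-25],
    [0,0,-25],
    [0,0,-20],
    [0,0,0]
  ],
  "turn": [0,0,0,0,0]
}}

```text
clock: 44.4
position: [601.0, 183.8, 62.6]
ee_rot: [0.684, 0.728, 0.034, 0.034]
contact_force: [-0.9, -0.5, -0.5]
gripper_width: 24.7
```

>>> {"op": "play_rows", "data": {
  "offset": [
    [-2,-1,-13],
    [0,0,-11],
    [0,0,-8],
    [0,0,-5],
    [0,0,-2]
  ],
  "turn": [0,0,0,0,0]
}}

```text
clock: 44.9
position: [602.4, 182.5, 29.1]
ee_rot: [0.684, 0.727, 0.038, 0.036]
contact_force: [0.2, -0.3, -0.7]
gripper_width: 25.0
```

>>> {"op": "play_rows", "data": {
  "offset": [
    [-2,0,-3],
    [0,0,-3],
    [0,0,-2]
  ],
  "turn": [0,0,0]
}}

```text
clock: 45.2
position: [601.2, 182.9, 24.0]
ee_rot: [0.684, 0.728, 0.039, 0.037]
contact_force: [-6.2, -2.0, 17.0]
gripper_width: 24.7
```

>>> {"op": "play_rows", "data": {
  "offset": [
    [0,0,0],
    [0,0,0],
    [0,0,15],
    [0,0,35],
    [0,0,45],
    [0,0,20]
  ],
  "turn": [0,0,0,0,0,0],
  "grip": 0
}}

```text
clock: 45.8
position: [598.9, 181.9, 138.7]
ee_rot: [0.684, 0.728, 0.035, 0.036]
contact_force: [0.2, -0.1, -0.1]
gripper_width: 42.6
```

>>> {"op": "play_rows", "data": {
  "offset": [
    [0,-25,0],
    [0,-25,0],
    [0,-25,0],
    [0,-25,0],
    [0,-25,0],
    [0,-25,0],
    [0,-25,0],
    [0,-25,0],
    [0,-25,0],
    [0,-25,0],
    [0,-25,0],
    [0,-20,0]
  ],
  "turn": [0.14,0.145,0.145,0.145,0.145,0.145,0.145,0.145,0.145,0.145,0.145,0.145],
  "grip": 0.15
}}

```text
clock: 47.0
position: [600.7, -119.6, 143.3]
ee_rot: [-0.143, 0.988, 0.057, -0.006]
contact_force: [-0.6, 0.3, 0.3]
gripper_width: 49.2
```

```bash
python3 st.py
```

```text
47.0 [ 600.7 -119.6  143.3] tilt [-1.6  6.4] toolframe [-0.3  6.6] yaw 196.4 [ 0.01  0.46 -0.06 -0.13 -1.08  0.34] 49.2 [-0.6  0.3  0.3]
```

>>> {"op": "play_rows", "data": {
  "offset": [
    [-2,0,0],
    [-2,0,0],
    [-2,0,0],
    [0,0,0],
    [0,0,0],
    [0,0,0],
    [0,0,0],
    [0,0,0],
    [0,0,0],
    [0,0,0]
  ],
  "turn": [0.14,0.14,0.14,0.14,0.14,0.14,0.14,0.14,0.1,0]
}}

```text
clock: 48.0
position: [594.5, -124.1, 139.3]
ee_rot: [-0.7, 0.712, 0.043, -0.04]
contact_force: [-0.5, -0.4, -0.5]
gripper_width: 49.0
```

```bash
python3 st.py; python3 -c "
from h import *
comps()"
```

```text
48.0 [ 594.5 -124.1  139.3] tilt [-6.7  0.4] toolframe [-0.2  6.7] yaw 269.0 [ 0.05  0.49 -0.07 -0.01 -1.13  1.51] 49.0 [-0.5 -0.4 -0.5]
tray [123.5 -37.   26.7  43.9  88. ] z [40.  44.4 47.7] 260
tray [122.   37.4  26.9  45.3  90. ] z [39.7 44.4 47.9] 264
tray [ 62.7 -36.8  26.6  43.9  89.7] z [40.2 44.2 47.6] 258
tray [25.1 -0.1 34.7  8.8 87.4] z [38.7 44.  47.7] 82
board [ 582.1 -116.1   26.1   28.1   89.8] z [52.2 55.5 58.9] 163
board [ 551.2 -185.9   26.9   92.    89.1] z [51.6 55.2 58.5] 523
board [ 486.3 -114.5   26.5  155.3   89.3] z [51.7 55.2 58.5] 911
48.05 [ 594.5 -124.1  139.3] yaw 268.9 [-0.699  0.713  0.043 -0.04 ] 49.1 tilt [-6.7  0.4]
```

>>> {"op": "play_rows", "data": {
  "offset": [
    [-7,8,-25],
    [0,0,-25],
    [0,0,-20],
    [0,0,-15],
    [0,0,0]
  ],
  "turn": [0,0,0,0,0]
}}

```text
clock: 48.55
position: [588.2, -116.3, 52.5]
ee_rot: [-0.694, 0.717, 0.042, -0.038]
contact_force: [0.3, -0.6, -0.5]
gripper_width: 49.0
```

>>> {"op": "play_rows", "data": {
  "offset": [
    [-1,0,-9],
    [0,0,-8],
    [0,0,-2],
    [0,0,0]
  ],
  "turn": [0.015,0,0,0]
}}

```text
clock: 48.95
position: [588.6, -116.7, 33.9]
ee_rot: [-0.699, 0.713, 0.04, -0.037]
contact_force: [0.8, 0.1, -0.0]
gripper_width: 49.0
```

>>> {"op": "play_rows", "data": {
  "offset": [
    [0,0,0],
    [0,0,0],
    [0,0,0],
    [0,0,0],
    [0,0,6],
    [0,0,8],
    [0,0,10],
    [0,0,15],
    [0,0,25],
    [0,0,25]
  ],
  "turn": [0,0,0,0,0,0,0,0,0,0],
  "grip": -1
}}

```text
clock: 49.95
position: [586.8, -116.9, 127.0]
ee_rot: [-0.699, 0.713, 0.042, -0.039]
contact_force: [1.0, 0.2, -0.3]
gripper_width: 25.0
```

>>> {"op": "play_rows", "data": {
  "offset": [
    [0,37,0],
    [0,37,0],
    [0,37,0],
    [0,37,0],
    [0,37,0],
    [0,37,0],
    [0,37,0],
    [0,37,0],
    [0,37,0],
    [0,28,0],
    [0,0,0]
  ],
  "turn": [0,0.03,0.03,0.023,0,0,0,0,0,0,0]
}}

```text
clock: 51.05
position: [593.4, 256.2, 157.0]
ee_rot: [0.73, -0.682, -0.028, 0.026]
contact_force: [0.5, -0.7, -0.6]
gripper_width: 24.7
```

>>> {"op": "play_rows", "data": {
  "offset": [
    [-1,-1,-25],
    [0,0,-25],
    [0,0,-25],
    [0,0,-20],
    [0,0,0]
  ],
  "turn": [0,0,0,0,0]
}}

```text
clock: 51.55
position: [594.9, 255.2, 69.5]
ee_rot: [0.732, -0.681, -0.025, 0.02]
contact_force: [-1.1, -0.2, -1.1]
gripper_width: 25.4
```

>>> {"op": "play_rows", "data": {
  "offset": [
    [0,0,-13],
    [0,0,-12],
    [0,0,-8],
    [0,0,-4]
  ],
  "turn": [0,0,0,0]
}}

```text
clock: 51.95
position: [597.7, 255.4, 35.5]
ee_rot: [0.732, -0.681, -0.023, 0.016]
contact_force: [-1.1, 0.4, 0.5]
gripper_width: 24.8
```

>>> {"op": "play_rows", "data": {
  "offset": [
    [-4,0,-5],
    [-1,0,-4],
    [0,0,-3],
    [0,0,-2]
  ],
  "turn": [0,0,0,0]
}}

```text
clock: 52.35
position: [593.1, 255.6, 24.6]
ee_rot: [0.733, -0.68, -0.022, 0.016]
contact_force: [-3.4, -0.1, 11.8]
gripper_width: 24.6
```

>>> {"op": "play_rows", "data": {
  "offset": [
    [0,0,0],
    [0,0,0],
    [0,0,15],
    [0,0,35],
    [0,0,40]
  ],
  "turn": [0,0,0,0,0],
  "grip": 0
}}

```text
clock: 52.85
position: [589.8, 253.9, 112.9]
ee_rot: [0.733, -0.68, -0.024, 0.022]
contact_force: [0.4, 2.1, -0.0]
gripper_width: 42.3
```

>>> {"op": "play_rows", "data": {
  "offset": [
    [-11,-37,0],
    [-11,-37,0],
    [-11,-37,0],
    [-11,-37,0],
    [-11,-37,0],
    [-11,-37,0],
    [-11,-37,0],
    [-11,-37,0],
    [-11,-37,0],
    [-6,-27,0],
    [0,0,0]
  ],
  "turn": [0,-0.03,-0.03,-0.023,0,0,0,0,0,0,0],
  "grip": 0.15
}}

```text
clock: 53.95
position: [487.6, -114.3, 133.4]
ee_rot: [-0.705, 0.709, 0.016, -0.005]
contact_force: [0.4, 0.4, -0.5]
gripper_width: 49.4
```

```bash
python3 -c "
from h import *
comps()"
```

```text
tray [123.5 -37.1  26.6  44.2  88.5] z [40.3 44.5 48.4] 260
tray [122.   37.3  26.8  45.   89.1] z [39.9 44.2 47.7] 265
tray [ 62.6 -36.8  26.8  43.6  88.3] z [40.4 44.5 47.5] 259
tray [63.6 36.6 26.9 44.1 89.3] z [39.7 44.4 47.5] 262
tray [25.1 -0.6 34.9  8.8 87.3] z [39.1 44.3 47.4] 83
board [ 600.3 -186.5   27.1  118.1   89.1] z [51.1 55.4 58.7] 701
board [ 548.1 -114.7   32.1   25.2    0.9] z [51.9 55.1 58.5] 187
54.0 [ 488.1 -113.4  133.6] yaw 269.8 [-0.706  0.708  0.016 -0.005] 49.0 tilt [-1.7  0.9]
```

>>> {"op": "play_rows", "data": {
  "offset": [
    [-3,-1,-25],
    [-1,0,-25],
    [-1,0,-20],
    [-1,0,-10],
    [0,0,0]
  ],
  "turn": [-0.012,0,0,0,0]
}}

```text
clock: 54.5
position: [486.6, -111.4, 55.5]
ee_rot: [-0.703, 0.711, 0.012, -0.001]
contact_force: [0.2, -0.3, 1.7]
gripper_width: 49.0
```

>>> {"op": "play_rows", "data": {
  "offset": [
    [-1,-3,-11],
    [-1,0,-9],
    [0,0,-2],
    [0,0,0]
  ],
  "turn": [0.01,0,0,0]
}}

```text
clock: 54.9
position: [487.0, -113.7, 34.0]
ee_rot: [0.707, -0.707, -0.01, -0.001]
contact_force: [-0.1, -0.4, -1.2]
gripper_width: 49.4
```

>>> {"op": "play_rows", "data": {
  "offset": [
    [-1,-1,0],
    [0,0,0],
    [0,0,-1],
    [0,0,0],
    [0,0,6],
    [0,0,8],
    [0,0,10],
    [0,0,15],
    [0,0,25],
    [0,0,25]
  ],
  "turn": [-0.015,0,0,0,0,0,0,0,0,0],
  "grip": -1
}}

```text
clock: 55.9
position: [483.4, -115.2, 126.1]
ee_rot: [-0.701, 0.713, 0.012, -0.002]
contact_force: [0.4, 0.2, -1.5]
gripper_width: 24.7
```

>>> {"op": "play_rows", "data": {
  "offset": [
    [-2,37,0],
    [-2,37,0],
    [-2,37,0],
    [-2,37,0],
    [-2,37,0],
    [-2,37,0],
    [-2,37,0],
    [-2,37,0],
    [-2,37,0],
    [-2,24,0],
    [0,0,0]
  ],
  "turn": [0,0.03,0.03,0.022,0,0,0,0,0,0,0]
}}

```text
clock: 57.0
position: [468.9, 255.2, 150.9]
ee_rot: [0.732, -0.682, -0.002, -0.013]
contact_force: [-0.4, 0.2, -1.3]
gripper_width: 24.7
```

>>> {"op": "play_rows", "data": {
  "offset": [
    [-2,-8,-25],
    [-1,0,-25],
    [-1,0,-25],
    [-1,0,-15],
    [0,0,0]
  ],
  "turn": [0,0,0,0,0]
}}

```text
clock: 57.5
position: [465.6, 246.1, 65.9]
ee_rot: [0.732, -0.681, -0.0, -0.018]
contact_force: [-0.6, -0.2, -0.7]
gripper_width: 24.8
```

>>> {"op": "play_rows", "data": {
  "offset": [
    [1,1,-13],
    [-1,0,-12],
    [-1,0,-8],
    [-1,0,-3]
  ],
  "turn": [0,0,0,0]
}}

```text
clock: 57.9
position: [466.5, 247.5, 32.3]
ee_rot: [0.732, -0.681, 0.0, -0.022]
contact_force: [-0.1, -0.1, -0.3]
gripper_width: 24.9
```

>>> {"op": "play_rows", "data": {
  "offset": [
    [-1,0,-3],
    [0,0,-3],
    [0,0,-2],
    [0,0,-1]
  ],
  "turn": [0,0,0,0]
}}

```text
clock: 58.3
position: [466.6, 248.1, 25.5]
ee_rot: [0.733, -0.68, 0.001, -0.023]
contact_force: [-2.4, -0.8, 6.7]
gripper_width: 24.7
```

>>> {"op": "play_rows", "data": {
  "offset": [
    [0,0,-2],
    [0,0,-1]
  ],
  "turn": [0,0]
}}

```text
clock: 58.5
position: [466.9, 248.4, 24.8]
ee_rot: [0.733, -0.68, 0.001, -0.023]
contact_force: [-3.4, -0.9, 7.1]
gripper_width: 24.8
```

>>> {"op": "play_rows", "data": {
  "offset": [
    [0,0,0],
    [0,0,0],
    [0,0,15],
    [0,0,35],
    [0,0,40]
  ],
  "turn": [0,0,0,0,0],
  "grip": 0
}}

```text
clock: 59.0
position: [464.6, 246.5, 112.5]
ee_rot: [0.733, -0.68, 0.001, -0.018]
contact_force: [1.0, 1.0, 0.7]
gripper_width: 42.7
```

>>> {"op": "play_rows", "data": {
  "offset": [
    [11,-43,0],
    [11,-43,0],
    [11,-43,0],
    [11,-43,0],
    [11,-43,0],
    [11,-43,0],
    [11,-43,0],
    [11,-43,0],
    [11,-43,0],
    [9,-35,0],
    [0,0,0]
  ],
  "turn": [0,-0.03,-0.03,-0.025,0,0,0,0,0,0,0],
  "grip": 0.15
}}

```text
clock: 60.1
position: [581.7, -187.0, 121.5]
ee_rot: [-0.705, 0.708, -0.007, 0.03]
contact_force: [-1.2, 0.3, -0.4]
gripper_width: 48.8
```

```bash
python3 -c "
from h import *
comps('pics/t2.png')"
```

```text
tray [123.5 -37.2  26.4  43.9  87.4] z [40.  44.1 47.9] 261
tray [122.1  37.4  45.5  27.2   0.3] z [39.6 44.  47.3] 264
tray [ 62.6 -36.5  26.9  43.7  89. ] z [39.6 44.  47.8] 258
tray [63.6 36.5 44.7 26.8  0.9] z [40.2 44.5 47.7] 261
tray [25.1 -0.2 35.   8.8 87.4] z [39.4 44.3 47. ] 82
tray [-64.9  37.6 154.5  27.3   0.4] z [39.7 44.1 47.8] 911
board [ 518.3 -184.7   25.7   26.5    1. ] z [51.9 55.3 58.7] 164
60.15 [ 581.  -185.5  121.3] yaw 269.8 [-0.706  0.708 -0.006  0.03 ] 49.3 tilt [2.9 1.9]
```

View pics/t2.png

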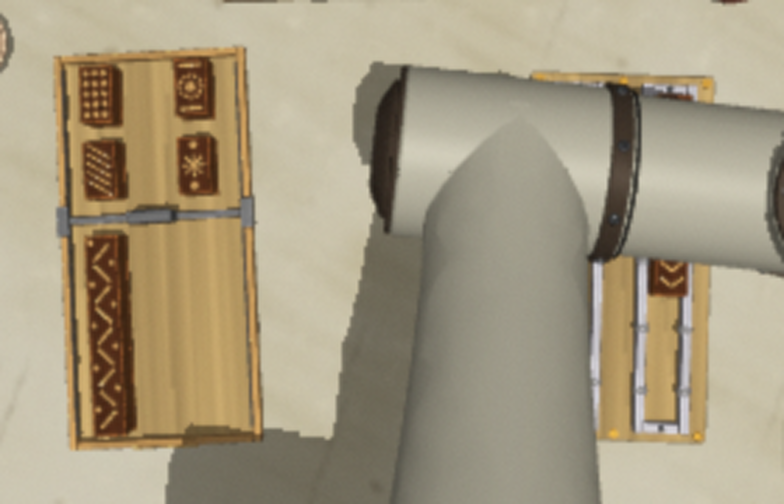

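>>> {"op": "play_rows", "data": {
  "offset": [
    [2,-2,-25],
    [-1,0,-20],
    [-1,0,-15],
    [0,0,-5],
    [0,0,0]
  ],
  "turn": [-0.012,0,0,0,0]
}}

```text
clock: 60.65
position: [580.7, -183.4, 55.3]
ee_rot: [-0.702, 0.711, -0.007, 0.031]
contact_force: [0.5, -0.2, 1.0]
gripper_width: 48.8
```

>>> {"op": "play_rows", "data": {
  "offset": [
    [2,-3,-11],
    [0,0,-9],
    [0,0,-2],
    [0,0,0]
  ],
  "turn": [0,0,0,0]
}}

```text
clock: 61.05
position: [584.5, -185.4, 33.7]
ee_rot: [-0.703, 0.71, -0.008, 0.032]
contact_force: [0.2, -0.3, 0.0]
gripper_width: 49.0
```

>>> {"op": "play_rows", "data": {
  "offset": [
    [-1,-1,0],
    [0,0,0],
    [0,0,0],
    [0,0,0],
    [0,0,6],
    [0,0,8],
    [0,0,10],
    [0,0,15],
    [0,0,25],
    [0,0,25]
  ],
  "turn": [0,0,0,0,0,0,0,0,0,0],
  "grip": -1
}}

```text
clock: 62.05
position: [579.7, -186.4, 124.6]
ee_rot: [-0.703, 0.711, -0.005, 0.029]
contact_force: [0.1, 0.0, -1.3]
gripper_width: 24.7
```

>>> {"op": "play_rows", "data": {
  "offset": [
    [-11,37,0],
    [-11,37,0],
    [-11,37,0],
    [-11,37,0],
    [-11,37,0],
    [-11,37,0],
    [-11,37,0],
    [-11,37,0],
    [-11,37,0],
    [-6,20,0],
    [0,0,0]
  ],
  "turn": [0,0.03,0.03,0.017,0,0,0,0,0,0,0]
}}

```text
clock: 63.15
position: [480.0, 178.3, 155.1]
ee_rot: [0.731, -0.68, 0.019, -0.048]
contact_force: [0.2, -0.9, -1.1]
gripper_width: 24.6
```

>>> {"op": "play_rows", "data": {
  "offset": [
    [-6,-5,-25],
    [-1,0,-25],
    [-1,0,-25],
    [-1,0,-15],
    [0,0,0]
  ],
  "turn": [-0.008,0,0,0,0]
}}

```text
clock: 63.65
position: [474.6, 173.5, 71.7]
ee_rot: [0.729, -0.682, 0.021, -0.055]
contact_force: [-1.2, 0.2, -0.9]
gripper_width: 24.6
```

>>> {"op": "play_rows", "data": {
  "offset": [
    [-1,0,-14],
    [-1,0,-13],
    [-1,0,-10],
    [-1,0,-4]
  ],
  "turn": [0,0,0,0]
}}

```text
clock: 64.05
position: [475.5, 174.1, 36.2]
ee_rot: [0.728, -0.682, 0.023, -0.061]
contact_force: [-0.4, 0.4, -1.5]
gripper_width: 24.8
```

>>> {"op": "play_rows", "data": {
  "offset": [
    [-1,0,-4],
    [-1,0,-4],
    [-1,0,-3],
    [0,0,-2]
  ],
  "turn": [0,0,0,0]
}}

```text
clock: 64.45
position: [475.2, 175.4, 26.0]
ee_rot: [0.729, -0.681, 0.024, -0.064]
contact_force: [-2.8, -0.9, 7.4]
gripper_width: 24.6
```

>>> {"op": "play_rows", "data": {
  "offset": [
    [0,-1,-2],
    [0,0,-2]
  ],
  "turn": [0,0]
}}

```text
clock: 64.65
position: [476.4, 175.6, 24.1]
ee_rot: [0.729, -0.681, 0.025, -0.066]
contact_force: [-1.0, -2.5, 6.3]
gripper_width: 24.7
```

>>> {"op": "play_rows", "data": {
  "offset": [
    [0,0,0],
    [0,0,0],
    [0,0,10],
    [0,0,30],
    [0,0,45],
    [0,0,45],
    [0,-40,20],
    [0,-40,0],
    [0,-45,0],
    [-5,-45,0],
    [-5,-45,0],
    [0,-45,0]
  ],
  "turn": [0,0,0,0,0,0,0,0,0,0,0,0],
  "grip": 0
}}

```text
clock: 65.85
position: [466.5, -87.2, 190.6]
ee_rot: [0.734, -0.674, 0.029, -0.073]
contact_force: [1.4, 0.1, 0.6]
gripper_width: 42.3
```

```bash
python3 -c "
from h import *
comps('pics/t3.png')
for q in['rib_rubber','bisque_dish','slip_trailer']:
    for o in find_in('top',q)[:1]: print(q,round(o['score'],2),np.round(o['bbox']))
im,_=eyes.get_image('scene'); cv2.imwrite('pics/s3.png',im[...,::-1])"
```

```text
tray [123.9 -36.6  26.7  44.3  89.8] z [39.4 44.4 47.7] 259
tray [122.1  37.3  27.2  45.3  89.5] z [40.1 44.5 47.8] 263
tray [ 62.6 -36.7  26.3  43.7  88.8] z [40.  44.4 47.4] 258
tray [63.3 36.5 44.5 26.8  2.2] z [39.5 44.4 47.5] 261
tray [25.1 -0.3 34.6  8.8 87.4] z [39.7 44.4 47.1] 82
tray [-63.3 -35.1 155.   26.8   0.7] z [40.2 44.3 47.5] 903
tray [-6.510e+01  3.730e+01  1.548e+02  2.770e+01  1.000e-01] z [39.7 44.3 47.5] 918
65.9 [466.5 -92.3 190.6] yaw -85.5 [ 0.732 -0.677  0.029 -0.072] 42.4 tilt [8.1 3.8]
rib_rubber 0.84 [493. 302.  25.  31.]
bisque_dish 0.78 [165. 185.  33.  36.]
slip_trailer 0.62 [442. 158.  28.  19.]
```

View pics/t3.png

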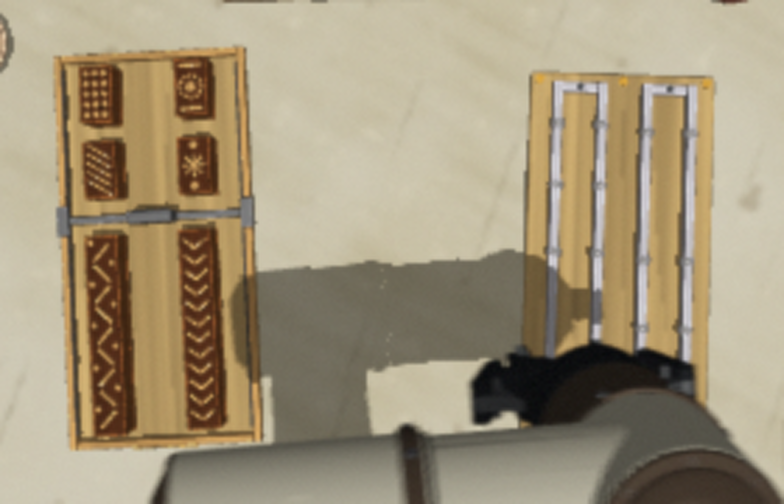

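View pics/s3.png

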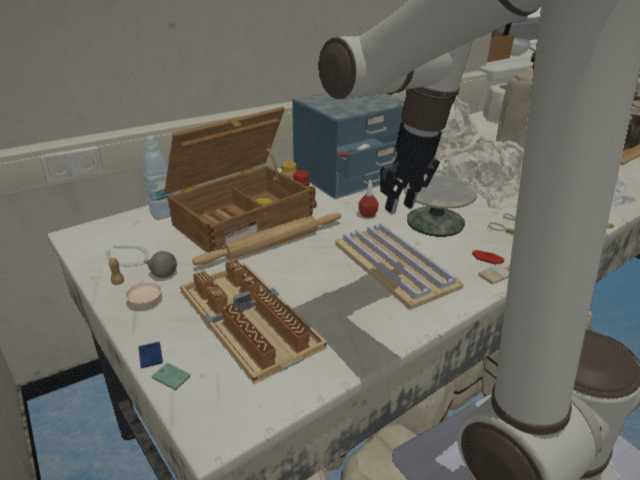

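```bash
python3 -c "
from h import *
print(arm.read_state()['contact_force'].round(1)); print(arm.job_done())"
```

```text
[ 0.6 -0.  -0. ]
the job is handed in; nothing more can be done
None
```

The board is stripped and I handed the job in at about 66 s. I slid the divider first, so the long bay is now about 172 mm. All six blocks present are in the tray: long_a and long_b in the label-end bay, and short_b, c, d and the loose short_e in the plain-end bay. short_a was not in the scene.

**Last checks:**
- Every block top measured 44 mm, which is flat on the tray floor. None is stacked or touching a wall or the divider.
- The channels I could see were empty. The gripper hid the near end of the board, but all six blocks are accounted for in the tray.
- The dish, bulb and scraper are within 2 pixels of where they started.
- The arm was touching nothing when I handed in.

**What went wrong on the way:** the first half-turn of the wrist went the wrong way into joint 6's limit and tipped the tool to about 45°. I straightened it in free air beside the table, and nothing was touched. The tool also kept picking up a slow tilt, about 8° by the end. One later half-turn kept it small, and it did not affect where the blocks ended up.

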